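Clamp a freshly glued sensor module with the ratchet trigger and hold it

ROBOT

A 6-joint arm with a two-finger parallel gripper is mounted at the origin on the work surface. World frame = base frame: x ahead of the robot, y to its left, z up, the work surface at z = 0. Lengths are in m, angles in rad, forces in N, time in s.
With the tool pointing down it reaches from about 0.3 to 0.875 m from the base axis. Payload 6.4 kg.
Tool frame: the origin (TCP) lies midway between the tips of the shut fingers; the grasp point (between the pads) lies 19 mm behind it (grasp_offset is the distance from the TCP to the grasp point, in m); z points along the fingers, y is the line along which they close (so a half turn about z gives the same grasp; the last joint's range is limited). The gripper opens to 85 mm and grips with 20 to 120 N. Pads are 22 mm wide; open, the fingers measure 114 mm over their backs; the gripper's body (76 mm by 85 mm) begins 54 mm behind the grasp point. The pads swing forward as they close: fully open they stand 13 mm farther back than shut.
Start: joints at [0.922, 0.181, 1.607, -0, 1.354, -0.206], TCP at [0.246, 0.52, 0.231] pointing down, gripper open.
Joint ranges: [-2.99, 2.99], [-0.89, 2.07], [0.3, 2.58], [-1.14, 4.28], [0, 2.63], [-3.12, 3.12]. Speed limits (rad/s): [2.57, 2.57, 3.01, 3.14, 3.14, 3.14].

INTERFACE

Orientations are given as a unit quaternion [w, x, y, z].
In Python, from bench import * gives the robot as it stands. The module is installed in compiled form; this text tells all that it offers.
- The arm moves only by the tool servo_tool, never from a script. Its argument "commands" is text: rows parted by semicolons, each of 7 numbers parted by spaces: the turn, a rotation vector about the tool's x, y, z in rad, then the shift along the tool's x, y, z in mm, then the opening, from 0 (shut) to 1 (fully open). In form: wx wy wz dx dy dz claw; .... A call has 1 to 5 rows; each row shifts and turns the commanded pose from where the row before left it, along the tool's axes as they then stand; what a row does not reach is not made up. A row lasts 1/8 s, in which the tool goes at most 62.5 mm and 10.7 degrees, less where a joint would pass 70% of its speed; a pose out of reach is approached as far as the arm can. A call with a gripper value outside its range is refused whole. The fingers move at their own pace and stop on an object; the grip force is fixed at half the most. Time passes only in rows, so rows that do not move let the fingers close. It gives the time, the measured TCP pose, the force, the opening and the grip force at its end, in the units of the state.
- get_obs(): the state, without advancing time (a new reading comes with each control period).
- camera(name): name is "side" or "top"; returns the picture (480x640x3 uint8, blue, green, red); there is no depth.
- calibration(name): a dict with "fx", "fy", "cx", "cy" (pixels), "k1" (the pictures are not rectified: a ray, as slopes to the right and down, at radius r is drawn at 1 + k1 r^2 times it, then the intrinsics apply), "R" (3x3) and "t" (3): a world point X has camera coordinates R X + t. Camera axes: x right, y down, z forward; pixel columns grow to the right and rows downward; lengths in m; the calibration is good to about 2 mm. A picture is of the moment at which its call begins. calibration takes no time and is no camera call.
- hand_in(): hands the job in; it is judged then, once.
The state is a dict: "time_s": time; "q": joint angles; "dq": joint speeds; "joint_efforts": joint torques, N m; "eef_pos": TCP position; "eef_rot": TCP orientation; "wrist_force": force on the tool from outside, world axes, zero at the start; "torque": the same for the moment, N m; "opening": opening from 0.0 (shut) to 1.0 (fully open); "grasp_force": force on a finger pad.
Only numpy, scipy, OpenCV 4.12 (cv2) and the standard library are available. Lean on these libraries where they do the work, as an engineer would, in place of code of your own. Each camera call takes 0.05 s, during which the arm holds its last target. There are 200 camera calls.

TASK

While the clamp's foot is still clear of the glued sensor module, switch the force gauge on with its large key and then zero it with its small key, pressing one key at a time and each right down. Then pump the clamp's trigger, pulling its T-bar back towards the fixed handle and letting it return again and again, until the foot meets the module, pushes it against the anvil and the foot's spring is pushed in about half way; never push the spring fully in, which would crush the module, and leave the module, the rod and the other things on the bench untouched. The clamp has no lock, so finish while still holding the trigger there.

Things in the scene. Friction and masses are not known exactly. Their poses are not given: they have to be found in the camera images.
- clamp: bench clamp, fixed; grey plate 345 x 90 x 12 mm from x -110 to +235. Origin on the bench under the trigger pivot (along y at z 87.5 mm); x runs along the rod to the anvil, z up. Two cheek plates (x -21 to 29, y to +-18, z to 106 mm) hold the pivot. Black U handle of 14 mm bar, 62 mm wide, at x -38 mm, top z 158 mm. Rails 8 mm high at y +-34 keep the module in line
- trigger (a joint): trigger angle: 0 let go (a spring returns it), 0.54 rad fully pulled (stop). A full pull moves the T-bar 35 mm towards the clamp's -x (to the handle); a pawl drives the rod towards +x and on return clicks over its 7 mm teeth. Net mostly 14 mm a stroke (first 7 to 14), with free play at the start of each pull; 2 to 6 strokes. The T-bar needs 1 to 6 N, up to 11 N once the foot presses
- trigger_bar: upper trigger lever with its T-bar: black bar, 16 mm diameter, 68 mm long along the clamp's y, 65 mm above the pivot. Origin at the bar's centre: z 150 mm, 17 mm ahead (+x) of the pivot when let go, 17 mm behind when fully pulled. Ahead of it nothing is higher than 106 mm: a fingertip put down there can push it back. Bar and handle measure 70 mm over both, so can also be squeezed
- rod: steel ratchet rod, 12 mm wide, teeth on top, axis at z 35 mm, slides along the clamp's x. Origin on the axis; 47 to 75 mm ahead of it a 22 mm diameter aluminium sleeve takes the foot's spring plunger. Friction of 6 N holds the rod when the trigger is let go; a harder spring push slips it back until about 4 mm of push-in is left
- plunger (a joint): how far the foot's spring plunger is pushed into the sleeve: 0 free (20 mm gap between foot and sleeve), 0.020 m fully in (bottomed, foot against sleeve). The push grows from 3 N by 0.5 N per mm: 8 N half way
- foot: round black rubber foot, 28 mm diameter, 5 mm thick, on the plunger; origin at the centre of its front face, 35 mm above the bench; it faces the clamp's +x. With the plunger free it lies 100 mm ahead of the rod's origin. At the start it stands roughly 10 to 45 mm short of the module
- module: glued off-white plastic sensor module, a block 50 mm (along the clamp's x) x 54 x 50 mm high, 0.15 kg, standing loose on the clamp's plate (12 mm above the bench) a few mm to 13 mm short of the anvil. Origin: centre of its underside
- anvil: fixed rubber-faced jaw of the clamp, 60 mm wide, up to 78 mm above the bench. Origin: bottom centre of its face, 200 mm ahead of the clamp's origin, 12 mm above the bench; same axes as the clamp
- gauge: force gauge, grey box fixed on the bench, 130 x 150 x 40 mm, dark display on its top along the far (+x) side. Origin: centre of its underside; keys on top at x = -22 mm, the large one at y = +36 mm, the small one at y = -36 mm
- key_power (a joint): large round key (34 mm diameter): 0 up, 0.006 m fully down; springs back; about 2 N to start and 5 N fully down
- key_power_top (a point): centre of the large key's top, 58 mm above the bench when up. The key stands 6 mm proud of its round black collar (50 mm diameter)
- key_zero (a joint): small round key (20 mm diameter): 0 up, 0.006 m fully down; springs back; about 2 N to start and 5 N fully down
- key_zero_top (a point): centre of the small key's top, 58 mm above the bench when up. The key stands 6 mm proud of its round black collar (36 mm diameter)
- multimeter: bystander: hand multimeter lying flat, 150 x 75 x 32 mm, origin at the centre of its underside
- screwdriver: bystander: screwdriver lying on the bench beyond the clamp, along its own x axis
- tray: bystander: small grey compartment tray 120 x 80 x 25 mm, origin at the centre of its underside
There are look-alikes about, which are no part of the job. There is more than one size of the gauge; the job needs the largest.

How it is judged:
On the way, in this order (a step that is already met when the one before it is completed fails the run):
1. the large key is pressed right down, foot still clear of the module (value of joint key_power above 0.004 m and value of joint key_zero below 0.002 m and contact force between foot and module below 0.3 N), for 0.05 s.
2. then the small key is pressed right down, foot still clear (value of joint key_zero above 0.004 m and value of joint key_power below 0.002 m and contact force between foot and module below 0.3 N), for 0.05 s.
3. then the foot, pumped forward, presses on the module (contact force between foot and module above 0.4 N), for 0.05 s.
At the end, for the whole second after the job is handed in: the foot presses the module against the anvil (more than 3 N at both faces) with the plunger pushed in 6 to 15.5 mm of its 20 mm, the module is at rest, both keys are up, and the robot is still pushing on the trigger's T-bar (more than 0.8 N) (value of joint plunger between 0.006 and 0.0155 m and contact force between each of foot, anvil and module above 3 N and contact force between any of the fingers, the arm and trigger_bar above 0.8 N and linear speed of module below 0.01 m/s and value of joint each of key_power, key_zero below 0.002 m); the arm keeps its last pose, push and grip.
It fails at once if the foot's spring is pushed fully in (over 18.5 mm): the module is crushed (value of joint plunger above 0.0185 m).
It fails at once if both keys are down together (value of joint each of key_power, key_zero above 0.003 m).
It fails at once if the robot pushes the module (contact force between any of the fingers, the arm and module above 2 N).
It fails at once if the robot pushes the rod or its foot instead of pumping the trigger (contact force between any of the fingers, the arm and rod above 2 N).
It fails at once if a bystander is moved by more than 15 mm (distance of any of multimeter, screwdriver, tray from where it was at the start of the episode above 0.015 m).
It also fails if it takes over 61 s, if anything falls off the work surface, if the arm or the gripper's body presses on something with over 40 N, if the wrist force passes 120 N, or if a joint passes its speed limit or range.

## Working session

There is one attempt and no reset: what is moved stays moved. The work goes in short steps, Python scripts to look and compute and a tool call to move; the robot and the scene stay as the last step left them, time stands still between calls to the robot, and variables do not carry over. Pictures are saved under pics/ and viewed, at most 10 in all, crops included, and the job is handed in when it is done.

Besides the shell and the picture viewer there is one more tool, called after "Call:" as name(argument=value, ...), one argument or row to a line, values as JSON. servo_tool: Moves the arm, as the interface text tells. Its arguments: {"type":"object","properties":{"commands":{"type":"string"}},"required":["commands"]}

```bash
mkdir -p pics; cat > h.py <<'E'
from bench import *
import numpy as np, cv2
from scipy.spatial.transform import Rotation as Ro
def ray(name,u,v):
    c=calibration(name); x=(u-c["cx"])/c["fx"]; y=(v-c["cy"])/c["fy"]
    s=1.0
    for _ in range(20): s=1+c["k1"]*((x/s)**2+(y/s)**2)
    d=np.array([x/s,y/s,1]); R=np.array(c["R"]); t=np.array(c["t"])
    return -R.T@t, R.T@d
def plane(name,u,v,z):
    o,d=ray(name,u,v); return o+d*(z-o[2])/d[2]
def proj(name,X):
    c=calibration(name); p=np.array(c["R"])@np.array(X)+np.array(c["t"]); x,y=p[0]/p[2],p[1]/p[2]
    k=1+c["k1"]*(x*x+y*y); return c["cx"]+c["fx"]*x*k, c["cy"]+c["fy"]*y*k
def rot(): 
    q=get_obs()["eef_rot"]; return Ro.from_quat([q[1],q[2],q[3],q[0]]).as_matrix()
def totool(target):
    return rot().T@(np.array(target)-np.array(get_obs()["eef_pos"]))*1000
E
python3 - <<'E'
from h import *
for n in("side","top"):
    cv2.imwrite(f"pics/{n}0.png",camera(n)); c=calibration(n); print(n,{k:np.round(v,3).tolist() for k,v in c.items()})
o=get_obs(); print(o); print(rot().round(3))
E
```

```text
side {'fx': 512.703, 'fy': 512.703, 'cx': 315.608, 'cy': 233.216, 'k1': -0.039, 'R': [[0.995, -0.103, -0.007], [-0.072, -0.645, -0.761], [0.073, 0.757, -0.649]], 't': [-0.504, 0.162, 1.128]}
top {'fx': 438.812, 'fy': 438.812, 'cx': 316.512, 'cy': 237.037, 'k1': -0.112, 'R': [[-0.013, -1.0, 0.01], [-0.987, 0.012, -0.158], [0.157, -0.012, -0.987]], 't': [0.051, 0.534, 1.258]}
{'time_s': 0.1, 'q': array([ 9.21719096e-01,  1.81484531e-01,  1.60795726e+00, -3.67067481e-05,
        1.35381570e+00, -2.06303410e-01]), 'dq': array([ 0.00191634, -0.00105536, -0.00378718, -0.00197618,  0.00122153,
       -0.00137022]), 'joint_efforts': array([ 4.86034423e-04, -4.45875120e+01, -3.52237272e+01, -3.31791416e-04,
        4.02592370e-03, -2.58945471e-05]), 'eef_pos': array([0.24602666, 0.51912137, 0.23044046]), 'eef_rot': array([-3.28955734e-04,  2.19578949e-01,  9.75594379e-01, -7.64869559e-04]), 'wrist_force': array([0.09143428, 0.2274852 , 0.53877778]), 'torque': array([ 0.02430554,  0.0012772 , -0.0200137 ]), 'grasp_force': 0.0, 'opening': 1.002067967412571}
[[-0.904  0.428 -0.001]
 [ 0.428  0.904 -0.001]
 [ 0.    -0.002 -1.   ]]
```

View pics/top0.png

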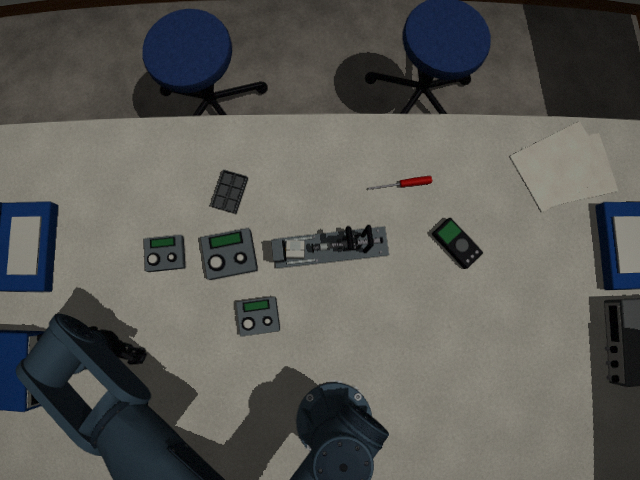

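View pics/side0.png

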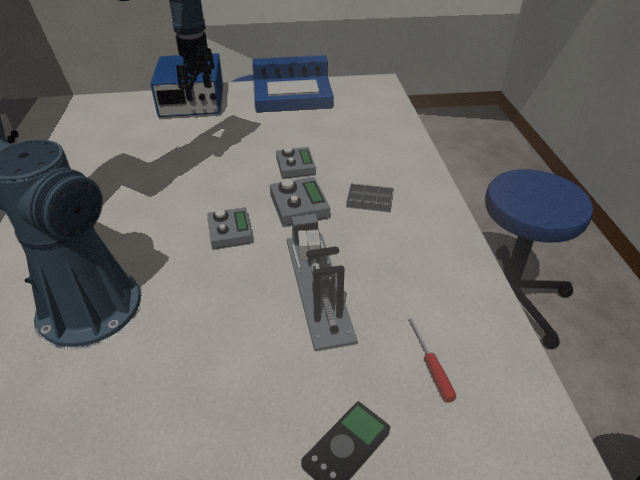

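The top view shows the largest gauge at (228,253), with its large key at (214,263) and small key at (240,258). The clamp runs from (385,242) to (275,252), with the anvil on the left towards world +y and the T-bar near (350,238). The side view shows the T-bar at about (322,252) and the handle at about (328,275).

```bash
python3 - <<'E'
from h import *
t=cv2.imread("pics/top0.png"); s=cv2.imread("pics/side0.png")
a=cv2.resize(t[220:280,190:390],None,fx=4,fy=4,interpolation=cv2.INTER_CUBIC)
b=cv2.resize(s[165:355,260:370],None,fx=3,fy=3,interpolation=cv2.INTER_CUBIC)
cv2.imwrite("pics/crop_t.png",a); cv2.imwrite("pics/crop_s.png",b)
# bright blobs near gauge
for im,n,(x0,y0,x1,y1) in((t,"top",(195,225,262,282)),(s,"side",(265,170,335,225))):
    g=cv2.cvtColor(im,cv2.COLOR_BGR2GRAY)[y0:y1,x0:x1]
    m=(g>150).astype(np.uint8); k,l,st,c=cv2.connectedComponentsWithStats(m)
    for i in range(1,k):
        if st[i,4]>12: u,v=c[i]+[x0,y0]; print(n,st[i],u.round(1),v.round(1),plane(n,u,v,.058).round(4))
E
```

```text
side [  0   0  28  15 134] 277.8 176.3 [0.4413 0.3752 0.058 ]
side [62  0  8 14 45] 331.3 175.8 [0.5876 0.3611 0.058 ]
side [60 20 10 23 91] 330.7 200.4 [0.572  0.2496 0.058 ]
side [26 26  6  3 14] 293.8 197.1 [0.4783 0.2744 0.058 ]
side [  0  36  16  19 180] 270.9 216.7 [0.4161 0.1995 0.058 ]
```

View pics/crop_t.png

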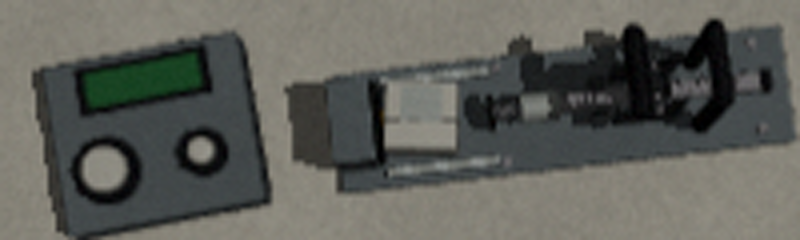

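View pics/crop_s.png

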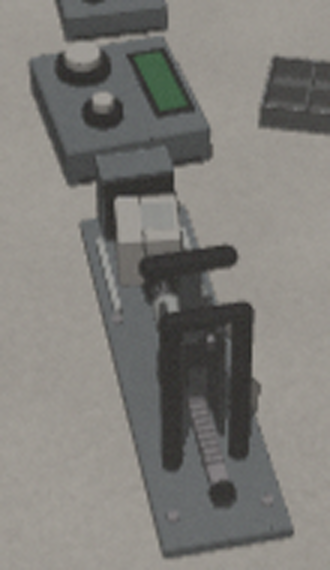

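The top crop puts the T-bar at px (348,227.5)–(350.8,248), the large key at (216.3,262.3) and the small key at (240.8,258). In the side crop the T-bar is at (310,254)–(337,250) and the keys are at (287,183) and (294,198). The foot is short of the module by about 10 px of the 4x crop.

```bash
python3 - <<'E'
from h import *
def tri(a,b):
    o1,d1=ray("top",*a);o2,d2=ray("side",*b)
    s=np.linalg.lstsq(np.c_[d1,-d2],o2-o1,rcond=None)[0]; p,q=o1+s[0]*d1,o2+s[1]*d2
    return ((p+q)/2).round(4), round(np.linalg.norm(p-q),4)
print("pow",plane("top",216.25,262.25,.058).round(4),tri((216.25,262.25),(287.3,183)))
print("zero",plane("top",240.75,258,.058).round(4),tri((240.75,258),(294.2,198.3)))
T=lambda u,v,z:plane("top",190+u/4,220+v/4,z)
A=T(632,30,.15);B=T(643,112,.15);print("bar",A,B,(A+B)/2,np.linalg.norm(A-B),tri((349.4,237.8),(323.7,252.3)))
c=[T(338,190,.012),T(795,138,.012),T(780,28,.012)];print(np.round(c,4))
d=c[0]-c[1]; print("len",np.linalg.norm(d),"yaw",np.arctan2(d[1],d[0]))
end=(c[1]+c[2])/2; x=d/np.linalg.norm(d); org=end+.110*x
print("clamp org",org,"bar pred",org+.017*x, "x",x)
for n,p in(("foot",(492,112)),("modface",(458,118)),("anvil",(380,125))): print(n,(T(*p,.035 if n=="foot" else .062)-org)@x)
print("foot z.04",(T(492,110,.04)-org)@x)
y=plane("top",216.25,262.25,.058)-plane("top",240.75,258,.058);print("gauge y len",np.linalg.norm(y),np.arctan2(y[1],y[0]))
for t in((.27,.495,.2),):print(proj("top",t))
E
```

```text
pow [0.4614 0.3372 0.058 ] (array([0.4633, 0.3369, 0.06  ]), np.float64(0.0042))
zero [0.4731 0.2656 0.058 ] (array([0.4759, 0.2654, 0.0603]), np.float64(0.0061))
bar [ 0.5428822  -0.04070154  0.15      ] [ 0.48641992 -0.04676469  0.15      ] [ 0.51465106 -0.04373312  0.15      ] 0.05678688186384882 (array([ 0.5171, -0.0438,  0.1495]), np.float64(0.0052))
[[ 0.4485  0.1711  0.012 ]
 [ 0.4834 -0.1742  0.012 ]
 [ 0.5681 -0.1659  0.012 ]]
len 0.3470608486511814 yaw 1.6716182640403126
clamp org [ 0.51471692 -0.06059939  0.012     ] bar pred [ 0.51300585 -0.04368572  0.012     ] x [-0.10065121  0.99492177  0.        ]
foot 0.11616069217683136
modface 0.14164197032734888
anvil 0.19843229960149927
foot z.04 0.11607853385114908
gauge y len 0.07255548869202236 1.732943724487593
(np.float64(142.52628544461402), np.float64(331.4686162643769))
```

Call:
servo_tool(
  commands="0 0 0.18 0 0 18 0; 0 0 0.18 0 0 18 0; 0 0 0.18 0 0 18 0; 0 0 0.18 0 0 18 0; 0 0 0.18 0 0 18 0",
)

```text
time_s: 0.72
eef_pos: [0.2461, 0.5193, 0.1402]
eef_rot: [0.0, 0.624, 0.781, -0.0]
wrist_force: [-0.1, -0.4, 0.3]
opening: -0.002
grasp_force: 0.0
```

Call:
servo_tool(
  commands="0 0 0.128 0 0 0 0; 0 0 0 0 0 0 0",
)

```text
time_s: 0.98
eef_pos: [0.2461, 0.5192, 0.1407]
eef_rot: [0.0, 0.67, 0.742, -0.001]
wrist_force: [0.4, 0.7, 0.4]
opening: -0.0
grasp_force: 0.0
```

```bash
python3 - <<'E'
from h import *
print(rot().round(3),get_obs()["eef_pos"],get_obs()["opening"]);print(totool([.462,.337,.075]).round(1))
E
```

```text
[[-0.101  0.995 -0.001]
 [ 0.995  0.101 -0.001]
 [-0.001 -0.001 -1.   ]] [0.24612782 0.51922009 0.14065194] -0.0003693030135891145
[-203.   196.4   65.7]
```

Call:
servo_tool(
  commands="0 0 0 -40 39 5 0; 0 0 0 -40 39 5 0; 0 0 0 -41 39 5 0; 0 0 0 -41 39 5 0; 0 0 0 -41 40 10 0",
)

```text
time_s: 1.6
eef_pos: [0.4634, 0.3361, 0.112]
eef_rot: [0.0, 0.67, 0.743, 0.001]
wrist_force: [0.0, 1.0, -0.7]
opening: -0.001
grasp_force: 0.0
```

Call:
servo_tool(
  commands="0 0 0 0 0 20 0; 0 0 0 0 0 15 0; 0 0 0 0 0 0 0",
)

```text
time_s: 1.98
eef_pos: [0.4601, 0.337, 0.0749]
eef_rot: [-0.001, 0.67, 0.742, -0.001]
wrist_force: [-1.0, 0.2, 0.1]
opening: -0.001
grasp_force: 0.0
```

```bash
python3 - <<'E'
from h import *
cv2.imwrite("pics/k1.png",np.hstack([cv2.resize(camera("top")[200:300,170:290],None,fx=3,fy=3),cv2.resize(camera("side")[130:230,240:360],None,fx=3,fy=3)]))
print(get_obs()["eef_pos"],totool([.462,.337,.052]).round(1))
E
```

```text
[0.46119256 0.33783781 0.07655228] [-0.9  0.7 24.6]
```

View pics/k1.png

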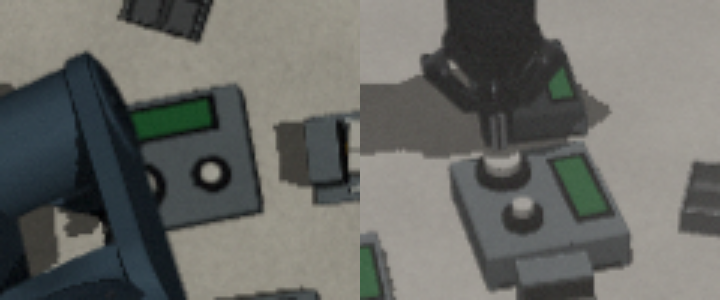

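The fingertips at (500,150) in the right half of the picture are centred over the large key at (503,160), and the small key is at (520,210). I'm pressing now.

Call:
servo_tool(
  commands="0 0 0 0 0 12 0; 0 0 0 0 0 8 0; 0 0 0 0 0 3 0; 0 0 0 0 0 2 0; 0 0 0 0 0 0 0",
)

```text
time_s: 2.7
eef_pos: [0.4621, 0.338, 0.0555]
eef_rot: [0.0, 0.67, 0.742, 0.0]
wrist_force: [-13.7, -5.5, 35.3]
opening: -0.0
grasp_force: 17.9
```

```bash
python3 - <<'E'
from h import *
im=camera("side")
for i in range(4): o=get_obs();print(o["time_s"],o["eef_pos"].round(4),o["wrist_force"].round(1),o["torque"].round(2),o["q"].round(4)); camera("top")
cv2.imwrite("pics/k2.png",cv2.resize(im[150:230,250:350],None,fx=6,fy=6,interpolation=cv2.INTER_CUBIC))
E
```

```text
2.75 [0.4621 0.338  0.0555] [-12.5  -6.9  35. ] [-1.06  2.29 -0.01] [0.4242 0.3928 1.7331 0.     1.0147 0.3231]
2.8 [0.4621 0.3379 0.0555] [-13.4  -5.1  35.8] [-1.02  2.34  0.04] [0.4242 0.3928 1.7332 0.     1.0147 0.3231]
2.85 [0.4621 0.3379 0.0555] [-12.6  -5.3  35.1] [-0.99  2.27  0.01] [0.4242 0.3928 1.7332 0.     1.0146 0.3231]
2.9 [0.4621 0.3379 0.0555] [-13.3  -4.9  35.1] [-1.04  2.3   0.05] [0.4242 0.3928 1.7332 0.     1.0146 0.3231]
```

View pics/k2.png

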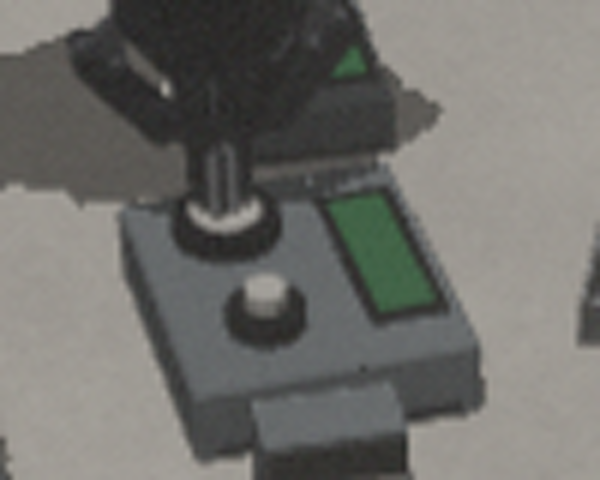

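The picture shows the large key's white top flush in its collar at (222,215), so it is right down, and the small key is standing up at (267,293). The tip bottoms at a measured z of about 0.0555. Next is the small key.

Call:
servo_tool(
  commands="0 0 0 0 0 -30 0; 0 0 0 -36 2 0 0; 0 0 0 -36 3 0 0; 0 0 0 0 0 0 0",
)

```text
time_s: 3.45
eef_pos: [0.4739, 0.2643, 0.0809]
eef_rot: [-0.0, 0.672, 0.741, -0.0]
wrist_force: [0.2, 0.3, 0.3]
opening: -0.002
grasp_force: 0.0
```

```bash
python3 - <<'E'
from h import *
print(get_obs()["eef_pos"],get_obs()["wrist_force"],totool([.474,.2655,.0545]).round(1))
E
```

```text
[0.4738926  0.26430199 0.08091031] [0.22717159 0.27562361 0.28545517] [ 1.2  0.2 26.4]
```

Call:
servo_tool(
  commands="0 0 0 1 0 14 0; 0 0 0 0 0 6 0; 0 0 0 0 0 4 0; 0 0 0 0 0 2 0; 0 0 0 0 0 0 0",
)

```text
time_s: 4.08
eef_pos: [0.4729, 0.2676, 0.0559]
eef_rot: [-0.001, 0.671, 0.742, -0.001]
wrist_force: [-6.3, -1.4, 11.6]
opening: -0.001
grasp_force: 5.9
```

Call:
servo_tool(
  commands="0 0 0 0 0 1.5 0; 0 0 0 0 0 0 0",
)

```text
time_s: 4.32
eef_pos: [0.473, 0.2676, 0.0557]
eef_rot: [-0.0, 0.67, 0.742, -0.001]
wrist_force: [-11.6, -3.6, 23.2]
opening: 0.0
grasp_force: 11.4
```

```bash
python3 - <<'E'
from h import *
print(get_obs()["eef_pos"],get_obs()["wrist_force"])
im=camera("side")
cv2.imwrite("pics/k3.png",cv2.resize(im[150:230,250:350],None,fx=6,fy=6,interpolation=cv2.INTER_CUBIC))
E
```

```text
[0.47298612 0.26762128 0.05572494] [-11.60620644  -3.6223457   23.17791858]
```

View pics/k3.png

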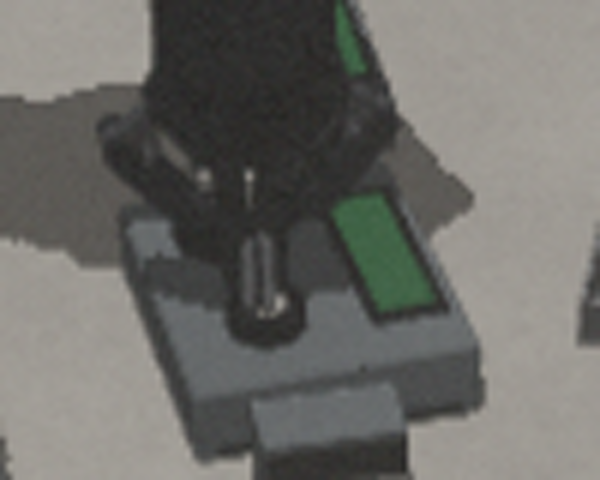

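The fingertips are on the small key at (267,300), pressed into its collar, with 23 N against the stop. Both keys are done, so I'm going up and over to the trigger.

Call:
servo_tool(
  commands="0 0 0 0 0 -50 0; 0 0 0 0 0 -60 0; 0 0 0 0 0 -55 0; 0 0 0 -30 0 0 0; 0 0 0 -50 2 0 0",
)

```text
time_s: 5.0
eef_pos: [0.484, 0.1883, 0.2197]
eef_rot: [0.001, 0.67, 0.743, 0.001]
wrist_force: [0.6, -0.1, -1.2]
opening: -0.001
grasp_force: 0.0
```

Call:
servo_tool(
  commands="0 0 0 -55 2 0 0; 0 0 0 -55 2 0 0; 0 0 0 -55 2 0 0; 0 0 0 -34 2 0 0; 0 0 0 0 0 0 0",
)

```text
time_s: 5.62
eef_pos: [0.5119, -0.0115, 0.2186]
eef_rot: [0.0, 0.672, 0.74, -0.0]
wrist_force: [-0.0, 0.5, 0.0]
opening: -0.002
grasp_force: 0.0
```

```bash
python3 - <<'E'
from h import *
print(get_obs()["eef_pos"],get_obs()["wrist_force"],totool([.511,-.008,.135]).round(1),rot().round(3))
E
```

```text
[ 0.51190013 -0.01150559  0.21855911] [-0.03043809  0.54285166  0.02524393] [ 3.6 -0.6 83.6] [[-0.097  0.995  0.   ]
 [ 0.995  0.097 -0.   ]
 [-0.     0.    -1.   ]]
```

Call:
servo_tool(
  commands="0 0 0 4 0 30 0; 0 0 0 0 0 30 0; 0 0 0 0 0 23 0; 0 0 0 0 0 0 0",
)

```text
time_s: 6.12
eef_pos: [0.5094, -0.004, 0.1338]
eef_rot: [-0.002, 0.67, 0.742, -0.001]
wrist_force: [0.7, -0.0, 0.8]
opening: 0.001
grasp_force: 0.0
```

```bash
python3 - <<'E'
from h import *
o=get_obs();print(o["eef_pos"],o["wrist_force"])
im=camera("side");t=camera("top")
cv2.imwrite("pics/b1.png",np.hstack([cv2.resize(im[170:350,270:370],None,fx=3,fy=3,interpolation=cv2.INTER_CUBIC),cv2.resize(t[180:270,250:410],None,fx=3,fy=6,interpolation=cv2.INTER_CUBIC)]))
E
```

```text
[ 0.50938543 -0.00399907  0.13382374] [ 0.69893689 -0.03366016  0.81328367]
```

View pics/b1.png

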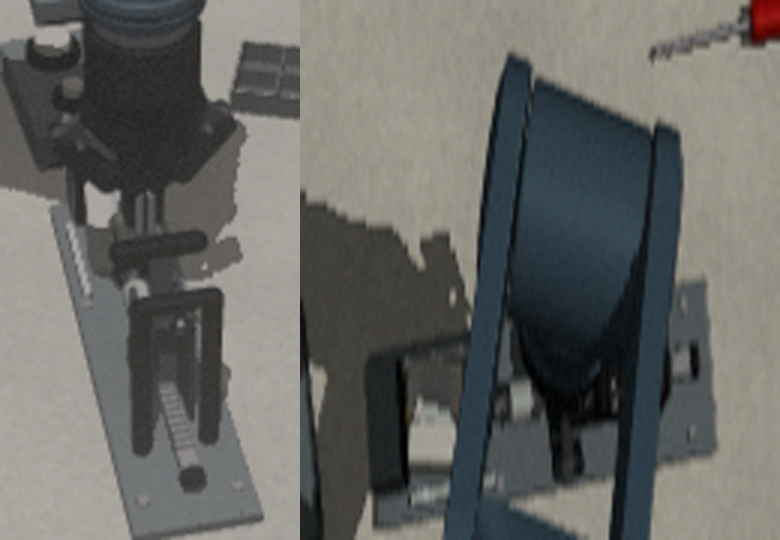

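The side view (left half) shows the fingertips at (145,205) ahead of the T-bar at (160,242), and both gauge keys are up. I'm doing a first stroke in steps to profile the force.

Call:
servo_tool(
  commands="0 0 0 -10 0 0 0; 0 0 0 -8 0 0 0; 0 0 0 0 0 0 0",
)

```text
time_s: 6.6
eef_pos: [0.5134, -0.0245, 0.1364]
eef_rot: [0.001, 0.671, 0.741, 0.0]
wrist_force: [0.1, -0.4, 0.6]
opening: 0.004
grasp_force: 0.0
```

Call:
servo_tool(
  commands="0 0 0 -5 0 0 0; 0 0 0 -3 0 0 0",
)

```text
time_s: 6.85
eef_pos: [0.5138, -0.0316, 0.1359]
eef_rot: [-0.0, 0.671, 0.742, 0.0]
wrist_force: [-0.3, 1.9, 1.2]
opening: -0.003
grasp_force: 0.8
```

Call:
servo_tool(
  commands="0 0 0 -4 0 0 0; 0 0 0 -4 0 0 0",
)

```text
time_s: 7.1
eef_pos: [0.5145, -0.0389, 0.136]
eef_rot: [-0.001, 0.671, 0.742, 0.001]
wrist_force: [0.3, 5.5, 3.3]
opening: -0.0
grasp_force: 2.9
```

Call:
servo_tool(
  commands="0 0 0 -4 0 0 0; 0 0 0 -4 0 0 0",
)

```text
time_s: 7.35
eef_pos: [0.5154, -0.0469, 0.1361]
eef_rot: [-0.0, 0.671, 0.742, 0.001]
wrist_force: [-0.5, 4.4, 3.8]
opening: 0.003
grasp_force: 2.5
```

Call:
servo_tool(
  commands="0 0 0 -4 0 0 0; 0 0 0 -4 0 0 0",
)

```text
time_s: 7.6
eef_pos: [0.5162, -0.0553, 0.1359]
eef_rot: [-0.0, 0.671, 0.742, 0.0]
wrist_force: [0.6, 3.9, 2.0]
opening: -0.0
grasp_force: 2.3
```

Call:
servo_tool(
  commands="0 0 0 -4 0 0 0; 0 0 0 -3 0 0 0; 0 0 0 0 0 0 0",
)

```text
time_s: 7.98
eef_pos: [0.5165, -0.0597, 0.1353]
eef_rot: [-0.002, 0.671, 0.741, 0.002]
wrist_force: [0.8, 14.1, 3.9]
opening: -0.003
grasp_force: 7.4
```

Call:
servo_tool(
  commands="0 0 0 13 0 0 0; 0 0 0 13 0 0 0; 0 0 0 13 0 0 0; 0 0 0 0 0 0 0; 0 0 0 0 0 0 0",
)

```text
time_s: 8.6
eef_pos: [0.5131, -0.0237, 0.1359]
eef_rot: [0.0, 0.671, 0.742, -0.0]
wrist_force: [0.2, -0.1, 0.2]
opening: 0.001
grasp_force: 0.0
```

Call:
servo_tool(
  commands="0 0 0 -6 0 0 0; 0 0 0 -4 0 0 0; 0 0 0 -4 0 0 0",
)

```text
time_s: 8.98
eef_pos: [0.5146, -0.0372, 0.1362]
eef_rot: [-0.0, 0.671, 0.741, 0.001]
wrist_force: [-0.4, 5.4, 3.8]
opening: -0.003
grasp_force: 3.0
```

Call:
servo_tool(
  commands="0 0 0 -4 0 0 0; 0 0 0 -4 0 0 0",
)

```text
time_s: 9.22
eef_pos: [0.5154, -0.0453, 0.1362]
eef_rot: [-0.0, 0.671, 0.741, 0.001]
wrist_force: [-0.0, 4.9, 3.8]
opening: -0.002
grasp_force: 2.6
```

Call:
servo_tool(
  commands="0 0 0 -4 0 0 0; 0 0 0 -4 0 0 0",
)

```text
time_s: 9.48
eef_pos: [0.5162, -0.0533, 0.1362]
eef_rot: [-0.0, 0.671, 0.741, 0.001]
wrist_force: [-0.2, 5.8, 2.7]
opening: -0.001
grasp_force: 2.8
```

Call:
servo_tool(
  commands="0 0 0 -4 0 0 0; 0 0 0 -3 0 0 0; 0 0 0 0 0 0 0",
)

```text
time_s: 9.85
eef_pos: [0.5167, -0.0596, 0.1356]
eef_rot: [-0.001, 0.671, 0.741, 0.001]
wrist_force: [1.4, 7.5, 0.3]
opening: -0.0
grasp_force: 3.4
```

```bash
python3 - <<'E'
from h import *
o=get_obs();print(o["eef_pos"],o["wrist_force"])
im=camera("side");t=camera("top")
cv2.imwrite("pics/b2.png",np.hstack([cv2.resize(im[190:310,275:345],None,fx=5,fy=5,interpolation=cv2.INTER_CUBIC),cv2.resize(t[215:290,260:350],None,fx=5,fy=8,interpolation=cv2.INTER_CUBIC)]))
E
```

```text
[ 0.51673654 -0.05955744  0.13563824] [1.36528735 7.47999367 0.27841845]
```

View pics/b2.png

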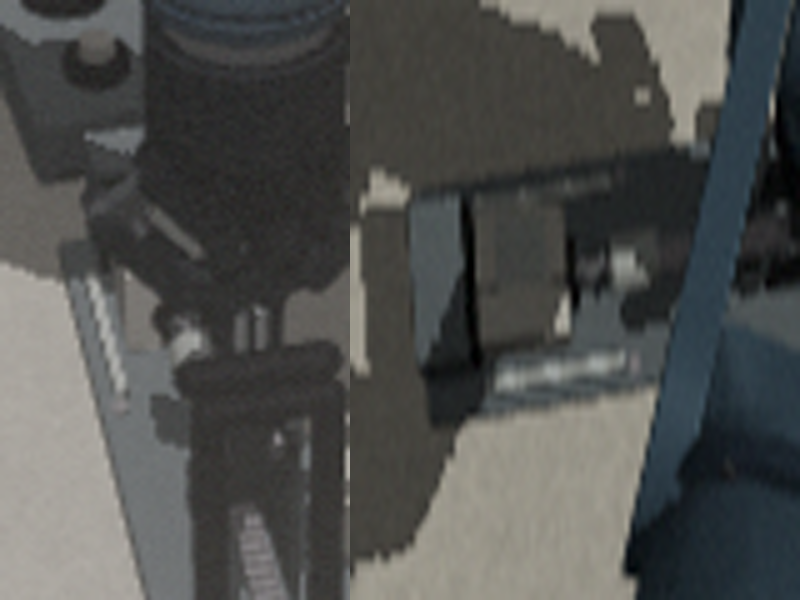

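The top view (right half) shows the foot's dark band at x≈570–580 just touching the module's edge at about 568. The sleeve is at 612–648, a free gap of about 32 crop px ≈ 20 mm, and the anvil face is at about 470 with a few mm left to the module. Third stroke, in steps.

Call:
servo_tool(
  commands="0 0 0 13 0 0 0; 0 0 0 13 0 0 0; 0 0 0 11 0 0 0; 0 0 0 0 0 0 0; 0 0 0 0 0 0 0",
)

```text
time_s: 10.58
eef_pos: [0.5131, -0.0237, 0.1359]
eef_rot: [0.0, 0.671, 0.742, -0.0]
wrist_force: [-0.3, -0.2, -0.1]
opening: -0.003
grasp_force: 0.0
```

Call:
servo_tool(
  commands="0 0 0 -6 0 0 0; 0 0 0 -4 0 0 0; 0 0 0 -4 0 0 0",
)

```text
time_s: 10.95
eef_pos: [0.5146, -0.0367, 0.1364]
eef_rot: [-0.001, 0.671, 0.741, 0.001]
wrist_force: [-0.7, 9.1, 5.7]
opening: -0.006
grasp_force: 4.3
```

Call:
servo_tool(
  commands="0 0 0 -4 0 0 0; 0 0 0 -4 0 0 0",
)

```text
time_s: 11.2
eef_pos: [0.5155, -0.0446, 0.1365]
eef_rot: [-0.001, 0.671, 0.741, 0.001]
wrist_force: [-0.8, 8.4, 6.5]
opening: 0.0
grasp_force: 4.3
```

Call:
servo_tool(
  commands="0 0 0 -4 0 0 0; 0 0 0 0 0 0 0",
)

```text
time_s: 11.45
eef_pos: [0.5159, -0.049, 0.1364]
eef_rot: [-0.0, 0.671, 0.741, 0.001]
wrist_force: [-0.4, 7.7, 5.4]
opening: -0.003
grasp_force: 3.4
```

Call:
servo_tool(
  commands="0 0 0 -4 0 0 0; 0 0 0 0 0 0 0",
)

```text
time_s: 11.7
eef_pos: [0.5163, -0.053, 0.1363]
eef_rot: [-0.0, 0.671, 0.741, 0.001]
wrist_force: [-1.5, 4.9, 3.7]
opening: -0.001
grasp_force: 2.9
```

```bash
python3 - <<'E'
from h import *
o=get_obs();print(o["eef_pos"],o["wrist_force"])
t=camera("top")
cv2.imwrite("pics/b3.png",cv2.resize(t[215:290,260:350],None,fx=8,fy=8,interpolation=cv2.INTER_CUBIC))
E
```

```text
[ 0.51634328 -0.05304041  0.13633705] [-1.50429126  4.93207434  3.69789053]
```

View pics/b3.png

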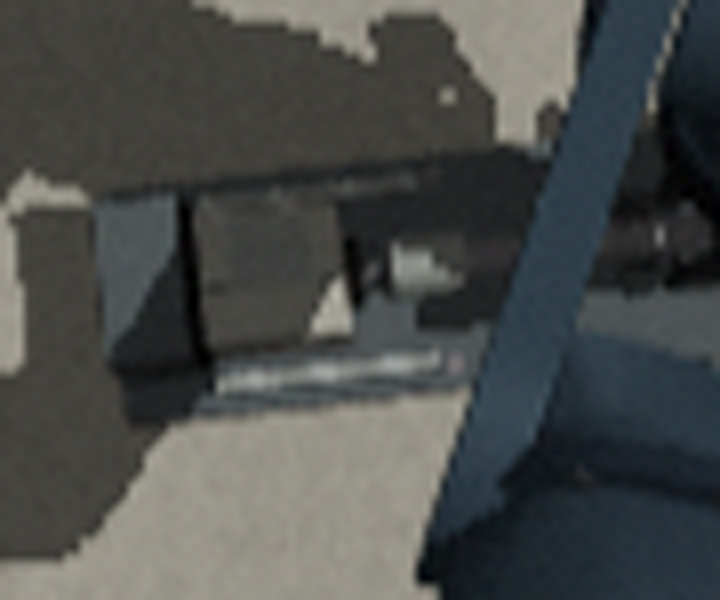

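The top view shows the foot's band at x≈345–360 against the module and the module against the anvil at about 195. The sleeve edge is at about 392, leaving a gap of about 32 px ≈ 12 mm, so the plunger is pushed in about 8 mm. I'll pull about 4 mm more and check the gap numerically.

Call:
servo_tool(
  commands="0 0 0 -2 0 0 0; 0 0 0 -2 0 0 0; 0 0 0 0 0 0 0; 0 0 0 0 0 0 0",
)

```text
time_s: 12.25
eef_pos: [0.5167, -0.0569, 0.1361]
eef_rot: [-0.0, 0.671, 0.741, 0.001]
wrist_force: [0.3, 5.9, 2.4]
opening: 0.001
grasp_force: 3.1
```

```bash
python3 - <<'E'
from h import *
o=get_obs();print(o["eef_pos"].round(4),o["wrist_force"].round(1))
a=np.mean([cv2.cvtColor(camera("top"),cv2.COLOR_BGR2GRAY) for _ in range(8)],0)
b3=cv2.cvtColor(cv2.resize(cv2.imread("pics/b3.png"),(90,75),interpolation=cv2.INTER_AREA),cv2.COLOR_BGR2GRAY)
b2=cv2.cvtColor(cv2.resize(cv2.imread("pics/b2.png")[:,350:],(90,75),interpolation=cv2.INTER_AREA),cv2.COLOR_BGR2GRAY)
print("u ",list(range(299,322)))
for n,g in(("b2",b2),("b3",b3),("now",a[215:290,260:350])):print(n,g[32:35,39:62].mean(0).round().astype(int).tolist())
p=lambda u:plane("top",u,248,.035)
print("mm/px",np.linalg.norm(p(305)-p(304))*1000)
o=get_obs();print(o["time_s"],o["eef_pos"].round(4),o["wrist_force"].round(1))
E
```

```text
[ 0.5167 -0.0569  0.1361] [0.3 5.9 2.4]
u  [299, 300, 301, 302, 303, 304, 305, 306, 307, 308, 309, 310, 311, 312, 313, 314, 315, 316, 317, 318, 319, 320, 321]
b2 [68, 66, 67, 63, 27, 14, 44, 57, 61, 65, 62, 53, 44, 89, 132, 134, 134, 129, 92, 86, 64, 52, 49]
b3 [69, 66, 67, 66, 26, 13, 40, 61, 43, 43, 125, 136, 135, 136, 131, 98, 89, 69, 62, 51, 44, 42, 42]
now [68, 65, 65, 56, 22, 12, 39, 64, 43, 71, 137, 136, 136, 136, 135, 134, 122, 92, 90, 56, 43, 42, 43]
mm/px 2.966669535053175
12.65 [ 0.5167 -0.0569  0.1361] [1.8 5.7 2.5]
```

```bash
python3 -c "
from bench import *
print(hand_in())"
```

```text
the job is handed in; nothing more can be done
None
```

I handed the job in at about 12.7 s: large key then small key pressed right down, clamp pumped three strokes, plunger pushed in about 10–11 mm of 20 (estimated from the top camera), module against the anvil, and the T-bar still held at about 6 N; no verdict was shown.

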